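# Present a loose sample bottle over the light pad

## Robot

A 7-joint arm with a two-finger parallel gripper is mounted at the origin on the work surface. World frame = base frame: x ahead of the robot, y to its left, z up, the work surface at z = 0. Lengths are in m, angles in rad, forces in N, time in s.
With the tool pointing down it reaches from about 0.4 to 0.9 m from the base axis. Payload 5.5 kg.
Tool frame: the origin (TCP) lies at the very end of the fingers, on their centre line; the grasp point (between the pads) lies 19 mm behind it; z points along the fingers, y is the line along which they close (so a half turn about z gives the same grasp; the last joint's range is limited). The gripper opens to 85 mm and grips with 20 to 120 N. Pads are 22 mm wide; open, the fingers measure 114 mm over their backs; the gripper's body (76 mm by 85 mm) begins 54 mm behind the grasp point. The pads swing forward as they close: fully open they stand 13 mm farther back than shut.
Start: joints at [-0.952, 0.501, -0.427, 1.55, 0.221, 1.138, -0.21], TCP at [0.226, 0.609, 0.231] pointing down, gripper open.
Joint ranges: [-2.88, 2.88], [-0.31, 2.03], [-1.54, 1.56], [0.2, 2.42], [-1.41, 4.55], [0.19, 2.02], [-2.57, 2.57]. Speed limits (rad/s): [2.57, 2.57, 3.14, 3.14, 3.14, 3.14, 3.14].

## Interface

Orientations are given as a unit quaternion [w, x, y, z].
In Python, from plant import sense, viewer, env gives the robot as it stands.
- The arm moves only by the shell command python3 -m handwheel 'ROWS' [FORCE]. ROWS is JSON, a list of rows, each an object with "dp": the shift along the world's x, y, z in units of 40 mm (1.0 is 40 mm), a list of three; "yaw": the turn about the world's z in units of 8 degrees (1.0 is 8 degrees); "jaw": the closure, from -1 (fully open) to 1 (shut). A call has exactly 10 rows; each row shifts and turns the commanded pose from where the row before left it; what a row does not reach is not made up. A row lasts 1/8 s, in which the tool goes at most 62.5 mm and 10.7 degrees, less where a joint would pass 70% of its speed; a pose out of reach is approached as far as the arm can. A call is refused whole if a number of a shift passes 1 or a number of a turn 1, either way. A call with a gripper value outside its range is refused whole. The fingers move at their own pace and stop on an object; FORCE is the grip in N (left out, the last holds). Time passes only in rows, so rows that do not move let the fingers close, or fill a call up. It gives the time, the measured TCP pose, the force, the opening and the grip force at its end, in the units of the state.
- sense(): the state, without advancing time (a new reading comes with each control period).
- viewer.snapshot(name): name is "scene" or "top" or "wrist"; returns the picture (400x640x3 uint8, red, green, blue); there is no depth.
- viewer.camera_params(name): a dict with "intrinsics" (3x3 intrinsics, pixels), "world_from_camera" (4x4, takes a point from camera to world coordinates). Camera axes: x right, y up, looking along -z (the intrinsics and any distortion apply to the point x, -y, -z); pixel columns grow to the right and rows downward; lengths in m; the calibration is good to about 2 mm. The wrist camera is an equidistant fisheye: a pixel r from the principal point sees the ray r / f radians off the axis. A picture is of the moment at which its call begins: read the wrist's pose just before it. camera_params takes no time and is no camera call; for the wrist camera it gives the pose at the moment of the call.
- env.hand_in(): hands the job in; it is judged then, once.
The state is a dict: "clock": time; "q": joint angles; "qd": joint speeds; "tau": joint torques, N m; "position": TCP position; "tool_rot": TCP orientation; "contact_force": force on the tool from outside, world axes, zero at the start; "moment": the same for the moment, N m; "finger_gap": finger opening in m; "finger_force": force on a finger pad.
Only numpy, scipy, OpenCV 4.12 (cv2) and the standard library are available. Lean on these libraries where they do the work, as an engineer would, in place of code of your own. Each camera call takes 0.05 s, during which the arm holds its last target. There are 200 camera calls.

## Task

Pick up the white tray by the black grip on its overhead handle, carry it over to the light pad and hold it about 80 mm above the pad's middle, tilting the tray gently so that the loose bottle rolls from the end of the tray to between the green marks in the middle and stays there for at least five seconds, ready for its picture. Finish while still holding the tray there with the bottle resting between the marks. Do not touch the bottle, do not tip the tray steeply or let the bottle bang hard into an end stop or come off, and leave everything else on the bench where it is.

Things in the scene. Friction and masses are not known exactly. Their poses are not given: they have to be found in the camera images.
- carrier: White draining tray with blue overhead handle, 0.50 kg, loose, level on the bench at the start. Origin: centre of its underside; x across its 160 mm width, y along its 330 mm length (the bottle rolls along y), z up. A post at each end (y = -163, +163 mm) carries a bar 24 mm wide along y, 108 to 118 mm above the origin; the black grip stands on the bar's middle.
- crown (a point): Top of the tray's floor at its middle, 16 mm above the origin; axes as the tray's. The floor is crowned along y: an arc of 1.5 m radius, highest here, falling 8 mm to either end, flat across x. Green lines at y = -34 and +34 mm (the bottle's centre belongs between). End stops: inner faces at y = -159, +159 mm, tops 57 mm above the origin; side rims at x = -74, +74 mm, tops at 23 mm.
- grip (a point): Centre of the black rubber grip block, 138 mm above the tray's origin (x = y = 0), axes as the tray's. The block is 50 mm along x, 32 mm along y, 40 mm high (118 to 158 mm above the origin). Pinched from above across its 32 mm (fingers closing along the tray's y), it lets the gripper tilt the tray firmly about the tray's x.
- sample: Sealed amber plastic bottle with a blue cap at its +x end, lying on its side, loose: cylinder of 80 mm diameter, 104 mm long, plus the cap (52 mm diameter, 26 mm); nominally 0.30 kg (0.21 to 0.42), evenly filled. Axis along the tray's x. Origin: on the axis, at mid-length (130 mm overall); y and z turn as it rolls. It starts at rest against the tray's -y end stop.
- sample_mid (a point): The bottle's centre (same point as sample). At y from the tray's middle, with the tray turned by a about its x (positive lowers the -y end), it rolls with about 6.5 x (y/1.54 - a) m/s2 along the tray's y, less rolling resistance worth about 0.01 rad of slope (0.005 to 0.015). On a level tray it runs away from the middle to an end stop. Its centre can go from y = -119 to +119 mm.
- pad: Black light pad with a pale glowing window, 200 mm (x) by 300 mm (y), 20 mm high, fixed on the bench. Origin: centre of its underside, z up.
- pad_top (a point): Centre of the light pad's upper face, 20 mm above the bench.
- bottle_a: Clear bottle with blue cap, 70 mm diameter, 150 mm high; leave alone. Origin: centre of underside.
- bottle_b: Amber bottle with blue cap, 70 mm diameter, 150 mm high; leave alone. Origin: centre of underside.
- beaker: Clear plastic beaker, 80 mm diameter, 100 mm high; leave alone. Origin: centre of underside.
Mind the look-alikes: they are no part of the job. What is shaped like the sample but pink or red is not meant.

How it is judged:
By the outcome, as a careful person would: the job done as asked, in the order asked, and still so for the second after the job is handed in, while the arm keeps its last pose, push and grip.
It also fails if it takes over 56 s, if anything falls off the work surface, if the arm or the gripper's body presses on something with over 40 N, if the wrist force passes 120 N, or if a joint passes its speed limit or range.

## Working session

There is one attempt and no reset: what is moved stays moved. The work goes in short steps, Python scripts to look and compute and a shell command to move; the robot and the scene stay as the last step left them, time stands still between calls to the robot, and variables do not carry over. Pictures are saved under pics/ and viewed, at most 10 in all, crops included, and the job is handed in when it is done.

```bash
mkdir -p pics; ls; python3 - <<'E'
from plant import sense, viewer
import cv2
s=sense(); print({k:s[k] for k in("clock","position","tool_rot","finger_gap")})
for n in("scene","top","wrist"):
    cv2.imwrite(f"pics/{n}0.png",viewer.snapshot(n)[:,:,::-1])
    p=viewer.camera_params(n); print(n,p["intrinsics"],p["world_from_camera"])
E
```

```text
pics
{'clock': 0.0, 'position': array([0.22624058, 0.60862131, 0.23026588]), 'tool_rot': array([-1.96576411e-04,  1.76962733e-01,  9.84217076e-01, -9.48770894e-04]), 'finger_gap': 0.08490961617944597}
scene [[436.70804829   0.         322.15161809]
 [  0.         436.70804829 200.75729987]
 [  0.           0.           1.        ]] [[-0.37017578 -0.76224167  0.53099673  1.12093462]
 [ 0.92894906 -0.30075167  0.21587514  0.40311309]
 [-0.00485087  0.57318066  0.81941467  1.10238076]
 [ 0.          0.          0.          1.        ]]
top [[445.68454172   0.         312.38182184]
 [  0.         445.68454172 206.76026627]
 [  0.           0.           1.        ]] [[ 0.050929    0.97687912 -0.20763771  0.16631471]
 [-0.99869923  0.05032974 -0.00817134  0.12165332]
 [ 0.00246794  0.20778378  0.97817167  1.64977084]
 [ 0.          0.          0.          1.        ]]
wrist [[309.70691629   0.         321.22308034]
 [  0.         309.70691629 204.19991565]
 [  0.           0.           1.        ]] [[ 0.34853908 -0.90304969 -0.25104137  0.16463478]
 [ 0.93729164  0.33517226  0.09562394  0.63151844]
 [-0.00221106 -0.26862766  0.96324155  0.3733416 ]
 [ 0.          0.          0.          1.        ]]
```

View pics/scene0.png

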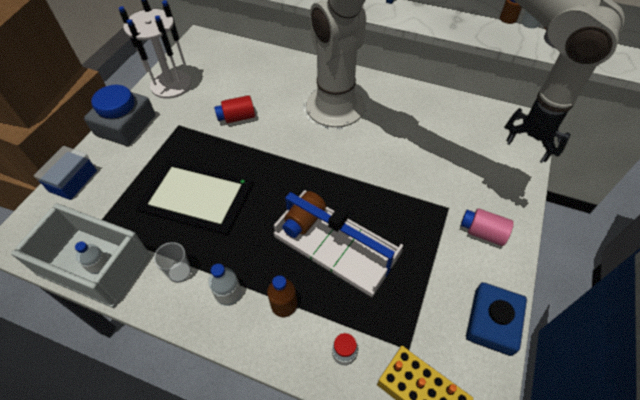

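View pics/top0.png

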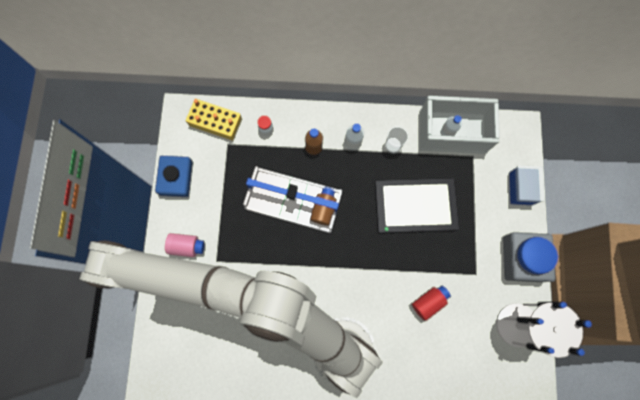

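```bash
cat > h.py <<'E'
import numpy as np, cv2
from plant import sense, viewer
def rays(n,px,p=None):
    p=p or viewer.camera_params(n); K=p["intrinsics"]; T=p["world_from_camera"]
    v=(np.atleast_2d(px)-[K[0,2],K[1,2]])/K[0,0]
    if n=="wrist":
        r=np.linalg.norm(v,axis=1)+1e-9
        d=np.c_[v*(np.sin(r)/r)[:,None],np.cos(r)]
    else: d=np.c_[v,np.ones(len(v))]
    return T[:3,3],(d*[1,-1,-1])@T[:3,:3].T
def plane(n,px,z,p=None):
    o,d=rays(n,px,p); return o+d*((z-o[2])/d[:,2])[:,None]
def mask(im,lo,hi,box=None):
    m=cv2.inRange(cv2.cvtColor(im,cv2.COLOR_RGB2HSV),lo,hi)
    if box: k=np.zeros_like(m); x0,y0,x1,y1=box; k[y0:y1,x0:x1]=1; m*=k
    return m
def big(m):
    c=max(cv2.findContours(m,cv2.RETR_EXTERNAL,cv2.CHAIN_APPROX_NONE)[0],key=cv2.contourArea); return c.reshape(-1,2)
E
python3 - <<'E'
from h import *
R={n:cv2.imread(f"pics/{n}0.png")[:,:,::-1].copy() for n in("scene","top")}
BX={"scene":((270,180,410,300),(130,155,260,235)),"top":((238,160,330,220),(370,172,465,240))}
for n in R:
    im=R[n]; tb,pb=BX[n]
    m=mask(im,(105,150,60),(125,255,255),tb); 
    ys,xs=np.nonzero(m); P=plane(n,np.c_[xs,ys].astype(float),0.118)[:,:2]
    c=P.mean(0); u=np.linalg.svd(P-c,full_matrices=0)[2][0]; u*=np.sign(u[1]); t=(P-c)@u
    print(n,"bar ang from y toward x",np.degrees(np.arctan2(u[0],u[1])),"mid",c+u*(t.min()+t.max())/2,"len",np.ptp(t))
    k=mask(im,(0,0,0),(179,255,45),(325,205,350,240) if n=="scene" else (282,178,302,205)); q=big(k).mean(0)
    print(" grip px",q,plane(n,q,.15)[0], "area",k.sum()/255)
    w=mask(im,(0,0,170),(179,90,255),pb); r=cv2.minAreaRect(plane(n,big(w).astype(float),.02)[:,:2].astype(np.float32)); print(" pad window",r)
    a=mask(im,(3,100,40),(15,255,200),(280,185,325,240) if n=="scene" else (305,185,342,230)); q=big(a).mean(0); print(" bottle px",q,plane(n,q,.07)[0])
    cv2.imwrite(f"pics/c_{n}.png",cv2.resize(im[160:310,230:430] if n=="scene" else im[150:250,230:470],None,fx=3,fy=3)[:,:,::-1])
E
```

```text
scene bar ang from y toward x -3.864757997529436 mid [0.57284352 0.20942776] len 0.3227229678077622
 grip px [337.8255814 214.3255814] [0.52885029 0.2061424  0.15      ] area 411.0
 pad window ((0.5381931662559509, -0.2552783489227295), (0.14724604785442352, 0.23826943337917328), 4.688596248626709)
 bottle px [300.73809524 218.97619048] [0.5318837  0.09835638 0.07      ]
top bar ang from y toward x 10.408592294637534 mid [0.54212806 0.22343332] len 0.3041538081361211
 grip px [291.58064516 191.83870968] [0.5337444 0.2088422 0.15     ] area 71.0
 pad window ((0.5413738489151001, -0.25362202525138855), (0.15502914786338806, 0.24503615498542786), 4.511545658111572)
 bottle px [321.38095238 214.41666667] [0.47510137 0.10096064 0.07      ]
```

View pics/c_top.png

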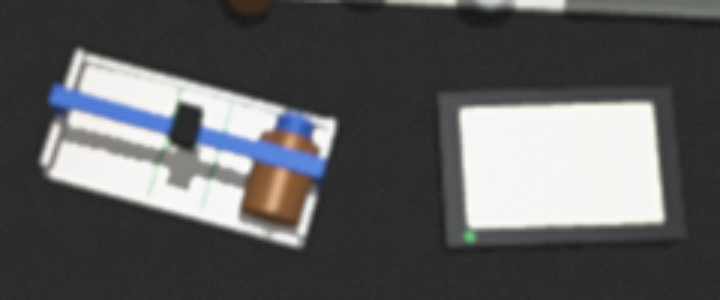

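View pics/wrist0.png

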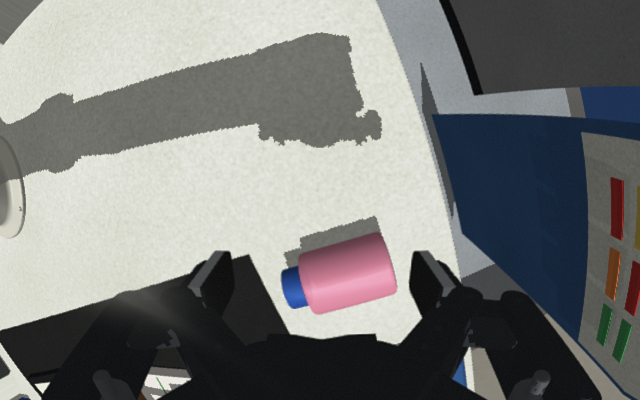

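```bash
python3 - <<'E'
from h import *
im=cv2.imread("pics/top0.png")[:,:,::-1].copy()
m=mask(im,(105,150,60),(125,255,255),(240,160,342,215))
ys,xs=np.nonzero(m); x0=xs.min();
line=np.median
P=np.c_[xs,ys].astype(float)
for _ in range(6):
    f=np.polyfit(P[:,0],P[:,1],1); e=abs(np.polyval(f,P[:,0])-P[:,1]); P=P[e<max(4,1.5*np.std(e))] if _<5 else P
e=np.array([[P[:,0].min(),np.polyval(f,P[:,0].min())],[P[:,0].max(),np.polyval(f,P[:,0].max())]]); W=plane("top",e,.118)
d=W[0]-W[1]; print(e,W,"mid",W.mean(0),"len",np.hypot(*d[:2]),"ang",np.degrees(np.arctan2(d[0],d[1])))
im=cv2.imread("pics/scene0.png")[:,:,::-1].copy()
m=mask(im,(105,150,60),(125,255,255),(283,190,395,266)); P=np.argwhere(m)[:,::-1].astype(float)
f=[(P[:,0].max()-P[:,0].min())]; r=cv2.fitLine(P.astype(np.float32),cv2.DIST_WELSCH,0,.01,.01).ravel()
t=(P-r[2:])@r[:2]; k=abs((P-r[2:])@[-r[1],r[0]])<5; t=t[k]
e=np.array([r[2:]+r[:2]*t.max(),r[2:]+r[:2]*t.min()]); W=plane("scene",e,.113); d=W[0]-W[1]
print(e,W,"mid",W.mean(0),"len",np.hypot(*d[:2]),"ang",np.degrees(np.arctan2(d[0],d[1])))
s=sense(); g=np.array([.531,.2075]); print("dp units",(g-s["position"][:2])/.04)
E
```

```text
[[247.         181.35159849]
 [337.         205.30601521]] [[0.57173716 0.37129946 0.118     ]
 [0.50114112 0.04825963 0.118     ]] mid [0.53643914 0.20977955 0.118     ] len 0.33066377315111634 ang 12.327420540267244
[[392.56074361 255.12044644]
 [285.07475762 196.86207394]] [[0.57073771 0.37130292 0.113     ]
 [0.50538473 0.04155606 0.113     ]] mid [0.53806122 0.20642949 0.113     ] len 0.3361606760407608 ang 11.210257018435863
dp units [  7.61895911 -10.03233342]
```

```bash
python3 -m handwheel '[{"dp":[0.7,-0.9,0],"yaw":0.1,"jaw":-1},{"dp":[0.8,-1,0],"yaw":0.1,"jaw":-1},{"dp":[0.8,-1,0],"yaw":0.1,"jaw":-1},{"dp":[0.8,-1,0],"yaw":0.1,"jaw":-1},{"dp":[0.8,-1,0],"yaw":0.1,"jaw":-1},{"dp":[0.8,-1,0],"yaw":0.1,"jaw":-1},{"dp":[0.8,-1,0],"yaw":0.1,"jaw":-1},{"dp":[0.8,-1,0],"yaw":0.1,"jaw":-1},{"dp":[0.8,-1,0],"yaw":0.1,"jaw":-1},{"dp":[0.6,-0.9,0],"yaw":0.2,"jaw":-1}]'
python3 - <<'E'
from h import *
s=sense(); print(s["position"],s["tool_rot"])
p=viewer.camera_params("wrist"); im=viewer.snapshot("wrist"); cv2.imwrite("pics/w1.png",im[:,:,::-1])
np.savez("pics/w1.npz",K=p["intrinsics"],T=p["world_from_camera"])
E
```

```text
clock: 1.4
position: [0.5355, 0.2152, 0.231]
tool_rot: [-0.0, 0.101, 0.995, -0.0]
contact_force: [-0.3, 0.5, -0.0]
finger_gap: 0.0857
finger_force: 0.0
[0.53551105 0.21519933 0.2310456 ] [-3.24702942e-05  1.01163034e-01  9.94869839e-01 -2.05985576e-04]
```

View pics/w1.png

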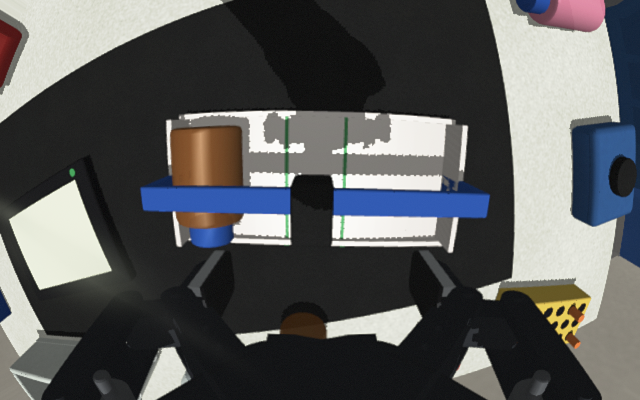

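```bash
python3 - <<'E'
from h import *
z=np.load("pics/w1.npz"); p={"intrinsics":z["K"],"world_from_camera":z["T"]}
im=cv2.imread("pics/w1.png")[:,:,::-1].copy()
m=mask(im,(105,120,40),(125,255,255),(138,178,495,220))
P=np.argwhere(m)[:,::-1].astype(float); W=plane("wrist",P,.118,p)[:,:2]
for sel in ((142,290),(334,490)):
    k=(P[:,0]>sel[0])&(P[:,0]<sel[1]); w=W[k]; print(w.min(0),w.max(0))
c=W.mean(0); b=np.round(W[:,1],2); 
lo=[];hi=[]
for y in np.unique(b):
    k=b==y
    if k.sum()>60 and .06<y<.36: lo.append((y,W[k,0].min())); hi.append((y,W[k,0].max()))
for a in (lo,hi):
    f=np.polyfit(*np.array(a).T,1); print("edge ang",np.degrees(np.arctan(f[0])),"x at .21",np.polyval(f,.21))
e=plane("wrist",np.array([[142.,187],[489,194],[291,190],[333,190]]),.118,p); print(e[:,:2])
e=plane("wrist",np.array([[292.,178],[332,178]]),.158,p); print("grip top near edge",e[:,:2], e.mean(0))
print(sense()["position"])
E
```

```text
[0.48646246 0.04198245] [0.54293487 0.18921764]
[0.53004508 0.22306529] [0.58492504 0.37014559]
edge ang 12.232961305352058 x at .21 0.5229874484488407
edge ang 12.851598755359634 x at .21 0.5500856319119107
[[0.48972463 0.04914798]
 [0.56284566 0.37014559]
 [0.52334457 0.19050064]
 [0.53055946 0.22545185]]
grip top near edge [[0.50676052 0.19899146]
 [0.51252815 0.22681574]] [0.50964434 0.2129036  0.158     ]
[0.53923211 0.20813963 0.23081124]
```

```bash
python3 -m handwheel '[{"dp":[0,0,-0.2],"yaw":-0.05,"jaw":-1},{"dp":[0,0,-0.3],"yaw":0,"jaw":-1},{"dp":[0,0,-0.3],"yaw":0,"jaw":-1},{"dp":[0,0,-0.3],"yaw":0,"jaw":-1},{"dp":[0,0,-0.2],"yaw":0,"jaw":-1},{"dp":[0,0,-0.1],"yaw":0,"jaw":-1},{"dp":[0,0,-0.1],"yaw":0,"jaw":-1},{"dp":[0,0,0],"yaw":0,"jaw":-1},{"dp":[0,0,0],"yaw":0,"jaw":-1},{"dp":[0,0,0],"yaw":0,"jaw":-1}]'
python3 - <<'E'
from h import *
print(sense()["position"])
p=viewer.camera_params("wrist"); im=viewer.snapshot("wrist"); cv2.imwrite("pics/w2.png",im[:,:,::-1])
np.savez("pics/w2.npz",K=p["intrinsics"],T=p["world_from_camera"]); print(sense()["position"],2*np.degrees(np.arctan2(*sense()["tool_rot"][1:3])))
E
```

```text
clock: 2.7
position: [0.5346, 0.2174, 0.1716]
tool_rot: [0.0, 0.104, 0.995, 0.0]
contact_force: [-0.4, 0.8, 1.0]
finger_gap: 0.0854
finger_force: 0.0
[0.5346113  0.21736037 0.17164404]
[0.53459085 0.21733281 0.17161471] 11.98963174271735
```

View pics/w2.png

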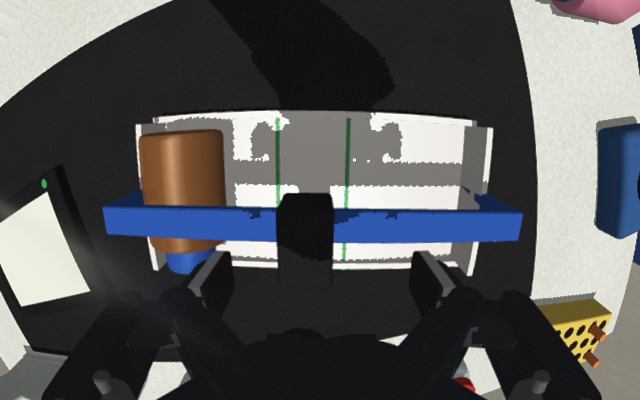

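```bash
python3 -m handwheel '[{"dp":[0.06,-0.1,0],"yaw":0,"jaw":-1},{"dp":[0,-0.1,0],"yaw":0,"jaw":-1},{"dp":[0,0,-0.3],"yaw":0,"jaw":-1},{"dp":[0,0,-0.4],"yaw":0,"jaw":-1},{"dp":[0,0,-0.3],"yaw":0,"jaw":-1},{"dp":[0,0,-0.17],"yaw":0,"jaw":-1},{"dp":[0,0,0],"yaw":0,"jaw":-1},{"dp":[0,0,0],"yaw":0,"jaw":0.2},{"dp":[0,0,0],"yaw":0,"jaw":1},{"dp":[0,0,0],"yaw":0,"jaw":1}]' 100
python3 - <<'E'
from h import *
p=viewer.camera_params("wrist"); im=viewer.snapshot("wrist"); cv2.imwrite("pics/w3.png",im[:,:,::-1])
np.savez("pics/w3.npz",K=p["intrinsics"],T=p["world_from_camera"]); s=sense(); print(s["position"],s["finger_gap"],s["finger_force"],s["contact_force"],s["moment"])
E
```

```text
clock: 4.0
position: [0.5369, 0.2085, 0.125]
tool_rot: [0.0, 0.104, 0.995, -0.001]
contact_force: [-2.0, -9.2, 6.1]
finger_gap: 0.0322
finger_force: 5.1
[0.5371142  0.20858762 0.1253417 ] 0.03093611430101313 100.98607420921326 [-0.22851594 -4.12200557  8.23628051] [-0.81273808 -0.01660378 -0.00398816]
```

View pics/w3.png

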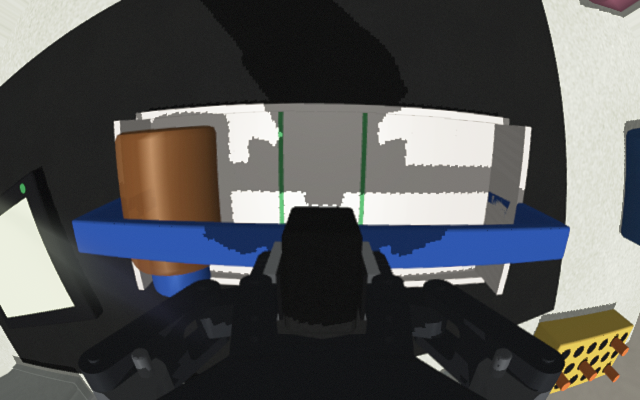

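```bash
cat > b.py <<'E'
from h import *
_z=np.load("pics/w3.npz"); P3={"intrinsics":_z["K"],"world_from_camera":_z["T"]}
th=np.radians(12.0); EY=np.array([np.sin(th),np.cos(th),0]); TC=np.array([.5371,.2086,0])
def phi(px):
    o,d=rays("wrist",px,P3); return np.arctan2(d@EY,-d[:,2])
O=P3["world_from_camera"][:3,3]; cy=(O-TC)@EY; cz=O[2]
def bottle(im,dbg=False):
    m=mask(im,(3,90,25),(17,255,255),(20,128,620,205))
    n,l,st,_=cv2.connectedComponentsWithStats(m)
    if n<2: return None
    k=1+st[1:,4].argmax(); P=np.argwhere(l==k)[:,::-1].astype(float); f=phi(P)
    r=P[:,1]; L=[];R=[]
    for row in np.unique(r):
        q=P[r==row]; 
        if len(q)>20:
            a=phi(q); w=(a[-1]-a[0])/(len(q)-1)/2; L.append(a[0]-w); R.append(a[-1]+w)
    a,b=np.median(L),np.median(R); c=(a+b)/2; y=0
    for _ in range(6):
        zc=.056-y*y/3; y=cy+(cz-zc)*np.tan(c)
    h=np.arcsin(.04/np.hypot(y-cy,cz-zc)); return y,(b-a)/2/h
def meas(n=3):
    o=[]
    for i in range(n):
        t=sense()["clock"]; im=viewer.snapshot("wrist"); o.append((t,)+(bottle(im) or (9,9)))
    o=np.array(o); cv2.imwrite("pics/last.png",im[:,:,::-1]); return o
E
python3 - <<'E'
from b import *
im=cv2.imread("pics/w3.png")[:,:,::-1].copy(); print("cy,cz",cy,cz,"bottle y, width ratio",bottle(im))
g=mask(im,(50,80,40),(80,255,255),(260,108,390,205)); P=np.argwhere(g)[:,::-1].astype(float)
for s in (P[:,0]<320,P[:,0]>320): print("line y",cy+(cz-.0157)*np.tan(np.median(phi(P[s]))))
E
```

```text
cy,cz -0.0006727658524607761 0.267814858012475 bottle y, width ratio (np.float64(-0.1203653173441104), np.float64(0.9938738837771837))
line y -0.03466519515967013
line y 0.03344239110368677
```

```bash
cat >> b.py <<'E'
def lines(im):
    g=mask(im,(50,80,40),(80,255,255),(240,108,410,205)); P=np.argwhere(g)[:,::-1].astype(float)
    return [cy+(cz-.0157)*np.tan(np.median(phi(P[s]))) if s.sum()>15 else None for s in (P[:,0]<320,P[:,0]>320)]
E
python3 -m handwheel '[{"dp":[0,0,0.1],"yaw":0,"jaw":1},{"dp":[0,0,0.2],"yaw":0,"jaw":1},{"dp":[0,0,0.3],"yaw":0,"jaw":1},{"dp":[0,0,0.4],"yaw":0,"jaw":1},{"dp":[0,0,0.4],"yaw":0,"jaw":1},{"dp":[0,0,0.4],"yaw":0,"jaw":1},{"dp":[0,0,0.3],"yaw":0,"jaw":1},{"dp":[0,0,0.2],"yaw":0,"jaw":1},{"dp":[0,0,0.1],"yaw":0,"jaw":1},{"dp":[0,0,0.1],"yaw":0,"jaw":1}]'
python3 - <<'E'
from b import *
im=viewer.snapshot("wrist"); print(bottle(im),lines(im)); s=sense(); print(s["clock"],s["position"],s["tool_rot"],s["contact_force"],s["moment"],s["q"][6])
E
```

```text
clock: 5.3
position: [0.5364, 0.2091, 0.2242]
tool_rot: [-0.0, 0.104, 0.995, -0.0]
contact_force: [0.4, -1.3, -8.8]
finger_gap: 0.0307
finger_force: 99.6
(np.float64(-0.11997255776510454), np.float64(0.9910704403908109)) [np.float64(-0.03447821314066857), np.float64(0.03356853914347552)]
5.35 [0.53667902 0.20930528 0.22475033] [-1.81128218e-04  1.04387140e-01  9.94536721e-01 -4.50404053e-05] [ 0.8334578   0.41823235 -6.92789009] [ 0.33955654 -0.20356283  0.00841564] 0.8422032163338923
```

```bash
cat > plan.py <<'E'
import numpy as np
from scipy.optimize import minimize
def sim(d,y=-.119,v=0,f=.065,lam2=4.22,tau=.03,T=1.25,dt=.0025,n_after=0,full=False):
    d=np.r_[d,np.zeros(n_after)]; V=0.; X=0; out=[]; hit=0
    for i in range(int(len(d)*.125/dt)):
        Vc=d[int(i*dt/.125+1e-9)]*.04/.125; A=(Vc-V)/tau; V+=A*dt; X+=V*dt
        a=lam2*y-2/3*A
        if abs(v)<2e-3 and abs(a)<f: v=0
        else:
            s=np.sign(v) if abs(v)>=2e-3 else np.sign(a)
            v+=(a-s*f)*dt
        y+=v*dt
        if abs(y)>.119: hit=max(hit,abs(v)); y=np.sign(y)*.119; v=0
        out.append((y,v,X,V))
    # residual tray velocity after the last row is kicked in as an impulse
    return (np.array(out),hit) if full else (y,v+2/3*V,X)
def solve(y,v,d0,wt=.02,**k):
    def J(d):
        a=sim(d,y,v,**k); return ((a[0]+.0)/.005)**2+(a[1]/.01)**2+wt*np.sum(np.diff(np.r_[0,d,0])**2)*10
    r=minimize(J,d0,method="Powell",bounds=[(-.95,.95)]*len(d0),options=dict(maxiter=40,xtol=1e-3,ftol=1e-4)); return r.x,r.fun
E
python3 - <<'E'
from plan import *
d,c=solve(-.119,0,np.array([.25,.5,.75,.8,.2,-.3,-.5,-.3,.0,0]))
d=np.round(d,2); print(d,c,sum(d)*.04)
for f in (.035,.05,.065,.08,.1):
    o,h=sim(d,f=f,full=True,n_after=10); print(f,sim(d,f=f),"hit",h,"traj",np.round(o[49::50,0],3))
E
```

```text
[ 0.27  0.45  0.51  0.23  0.03 -0.05 -0.05 -0.05 -0.04  0.  ] 566.4870867282764 0.05199999999999999
0.035 (np.float64(-0.119), np.float64(-0.00011043047249487939), np.float64(0.05200455525699038)) hit 0.030127770381634573 traj [-0.119 -0.119 -0.119 -0.117 -0.118 -0.119 -0.119 -0.119 -0.119 -0.119
 -0.119 -0.119 -0.119 -0.119 -0.119 -0.119 -0.119 -0.119 -0.119 -0.119]
0.05 (np.float64(-0.119), np.float64(-0.00011043047249487939), np.float64(0.05200455525699038)) hit 0.02795086514881876 traj [-0.119 -0.119 -0.119 -0.118 -0.118 -0.119 -0.119 -0.119 -0.119 -0.119
 -0.119 -0.119 -0.119 -0.119 -0.119 -0.119 -0.119 -0.119 -0.119 -0.119]
0.065 (np.float64(-0.119), np.float64(-0.00011043047249487939), np.float64(0.05200455525699038)) hit 0.025450241914379612 traj [-0.119 -0.119 -0.119 -0.118 -0.118 -0.119 -0.119 -0.119 -0.119 -0.119
 -0.119 -0.119 -0.119 -0.119 -0.119 -0.119 -0.119 -0.119 -0.119 -0.119]
0.08 (np.float64(-0.119), np.float64(-0.00011043047249487939), np.float64(0.05200455525699038)) hit 0.02386614595433235 traj [-0.119 -0.119 -0.119 -0.118 -0.118 -0.119 -0.119 -0.119 -0.119 -0.119
 -0.119 -0.119 -0.119 -0.119 -0.119 -0.119 -0.119 -0.119 -0.119 -0.119]
0.1 (np.float64(-0.119), np.float64(-0.00011043047249487939), np.float64(0.05200455525699038)) hit 0.021652707904313045 traj [-0.119 -0.119 -0.119 -0.118 -0.119 -0.119 -0.119 -0.119 -0.119 -0.119
 -0.119 -0.119 -0.119 -0.119 -0.119 -0.119 -0.119 -0.119 -0.119 -0.119]
```

```bash
cat >> plan.py <<'E'
from scipy.linalg import expm
from scipy.optimize import minimize as _m
L=np.sqrt(4.22)
def lin(n,y,v,Vc0,f=.065,V0=None,lam=L):
    """end state (y,v) after n rows, tray stopped, = c + G d (d in units); Vc0 = tray speed (units) before; friction against +v (f>0)"""
    def prop(t,y,v): return np.array([y*np.cosh(lam*t)+v/lam*np.sinh(lam*t),y*lam*np.sinh(lam*t)+v*np.cosh(lam*t)])
    T=n*.125; ye=f/lam**2; c=prop(T,y-ye,v)+[ye,0]
    G=np.zeros((2,n)); k=-2/3*.32
    for i in range(n):
        G[:,i]+=prop(T-i*.125-.03,0,k)          # speed change at row start
        G[:,i]-=prop(max(T-(i+1)*.125-.03,0),0,k)
    c=c-prop(T-.03,0,k)*Vc0
    return c,G
def lsolve(n,y,v,Vc0=0,f=.065,goal=(0,0),X=None,xw=0,lim=.95):
    c,G=lin(n,y,v,Vc0,f); D=lambda d:np.diff(np.r_[Vc0,d,0])
    cons=[dict(type="eq",fun=lambda d:(c+G@d-goal)*10)]
    r=_m(lambda d:np.sum(D(d)**2)+(xw*(d.sum()-X)**2 if X is not None else 0),np.zeros(n),bounds=[(-lim,lim)]*n,constraints=cons,method="SLSQP")
    return r.x,r.success
E
python3 - <<'E'
from plan import *
for V0,n in ((.9,7),(.8,7),(.9,6),(.7,7)):
    d,ok=lsolve(n,-.119,0,V0); ramp=[V0/3,V0*2/3,V0][:10-n] if n==7 else [V0/4,V0/2,V0*3/4,V0]
    D=np.round(np.r_[ramp,d],2); print(V0,n,ok,D,"net mm",D.sum()*40)
    for f in (.04,.065,.09):
        o,h=sim(D,f=f,full=True,n_after=6); print("  f",f,np.round(sim(D,f=f),3),"hit %.2f"%h,np.round(o[49::50,0],3))
E
```

```text
0.9 7 True [ 0.3   0.6   0.9  -0.38 -0.91 -0.94 -0.66 -0.27  0.08  0.19] net mm -43.60000000000001
  f 0.04 [ 0.014  0.04  -0.045] hit 0.01 [-0.119 -0.119 -0.119 -0.096 -0.063 -0.03  -0.005  0.009  0.013  0.014
  0.018  0.023  0.03   0.038  0.048  0.061]
  f 0.065 [ 0.003  0.026 -0.045] hit 0.01 [-0.119 -0.119 -0.119 -0.097 -0.063 -0.031 -0.008  0.003  0.005  0.003
  0.005  0.008  0.009  0.011  0.012  0.013]
  f 0.09 [-0.007  0.007 -0.045] hit 0.01 [-0.119 -0.119 -0.119 -0.097 -0.064 -0.033 -0.012 -0.002 -0.003 -0.007
 -0.008 -0.008 -0.008 -0.008 -0.008 -0.008]
0.8 7 True [ 0.27  0.53  0.8  -0.8  -0.95 -0.95 -0.75 -0.26  0.21  0.35] net mm -62.000000000000014
  f 0.04 [ 0.014  0.052 -0.065] hit 0.01 [-0.119 -0.119 -0.119 -0.09  -0.055 -0.023  0.002  0.016  0.017  0.014
  0.019  0.027  0.035  0.046  0.058  0.074]
  f 0.065 [ 0.003  0.03  -0.065] hit 0.01 [-0.119 -0.119 -0.119 -0.09  -0.056 -0.025 -0.001  0.01   0.009  0.003
  0.005  0.008  0.011  0.013  0.015  0.017]
  f 0.09 [-0.007  0.008 -0.065] hit 0.01 [-0.119 -0.119 -0.119 -0.09  -0.056 -0.027 -0.005  0.004  0.001 -0.007
 -0.008
[... 461 characters left out ...]
0.007 -0.01  -0.03 ] hit 0.01 [-0.119 -0.119 -0.119 -0.119 -0.097 -0.065 -0.035 -0.016 -0.007 -0.007
 -0.008 -0.008 -0.008 -0.008 -0.008 -0.008]
0.7 7 False [ 0.23  0.47  0.7  -0.95 -0.95 -0.95 -0.95 -0.95  0.47  0.95] net mm -77.2
  f 0.04 [ 0.006  0.038 -0.086] hit 0.01 [-0.119 -0.119 -0.119 -0.089 -0.055 -0.026  0.     0.026  0.024  0.006
  0.005  0.01   0.015  0.02   0.025  0.032]
  f 0.065 [-0.006  0.014 -0.086] hit 0.01 [-0.119 -0.119 -0.119 -0.089 -0.056 -0.028 -0.003  0.021  0.016 -0.006
 -0.009 -0.009 -0.009 -0.009 -0.009 -0.009]
  f 0.09 [-0.017 -0.009 -0.086] hit 0.01 [-0.119 -0.119 -0.119 -0.089 -0.057 -0.03  -0.007  0.015  0.007 -0.017
 -0.023 -0.024 -0.026 -0.028 -0.03  -0.032]
```

```bash
python3 -m handwheel '[{"dp":[0,-0.15,0],"yaw":0,"jaw":1},{"dp":[0,-0.3,0],"yaw":0.05,"jaw":1},{"dp":[0,-0.45,0],"yaw":0.1,"jaw":1},{"dp":[0,-0.6,0],"yaw":0.15,"jaw":1},{"dp":[0,-0.7,0],"yaw":0.15,"jaw":1},{"dp":[0,-0.75,0],"yaw":0.15,"jaw":1},{"dp":[0,-0.75,0],"yaw":0.15,"jaw":1},{"dp":[0,-0.75,0],"yaw":0.15,"jaw":1},{"dp":[0,-0.75,0],"yaw":0.15,"jaw":1},{"dp":[0,-0.75,0],"yaw":0.15,"jaw":1}]' 120 | head -2
python3 -m handwheel '[{"dp":[0,-0.75,0],"yaw":0.15,"jaw":1},{"dp":[0,-0.75,0],"yaw":0.15,"jaw":1},{"dp":[0,-0.7,0],"yaw":0.15,"jaw":1},{"dp":[0,-0.65,0],"yaw":0.15,"jaw":1},{"dp":[0,-0.6,0],"yaw":0.1,"jaw":1},{"dp":[0,-0.5,0],"yaw":0.1,"jaw":1},{"dp":[0,-0.4,0],"yaw":0.05,"jaw":1},{"dp":[0,-0.3,0],"yaw":0,"jaw":1},{"dp":[0,-0.2,0],"yaw":0,"jaw":1},{"dp":[0,-0.05,0],"yaw":0,"jaw":1}]'
python3 - <<'E'
from b import *
print(meas(2),lines(cv2.imread("pics/last.png")[:,:,::-1].copy())); s=sense(); print(s["position"],s["contact_force"],2*np.degrees(np.arctan2(*s["tool_rot"][1:3])))
im=viewer.snapshot("top"); cv2.imwrite("pics/t4.png",im[:,:,::-1])
E
```

```text
clock: 6.6
position: [0.536, -0.0309, 0.2242]
clock: 7.85
position: [0.5367, -0.225, 0.2244]
tool_rot: [-0.0, -0.038, 0.999, 0.0]
contact_force: [-0.1, 0.7, -8.5]
finger_gap: 0.0302
finger_force: 119.3
[[ 7.85       -0.11939907  0.98123225]
 [ 7.9        -0.11939907  0.98123225]] [np.float64(-0.03432678958740952), np.float64(0.03364736913821672)]
[ 0.53684629 -0.22421852  0.22445334] [ 0.01940656  0.81691402 -6.56334005] -4.438983229855877
```

View pics/last.png

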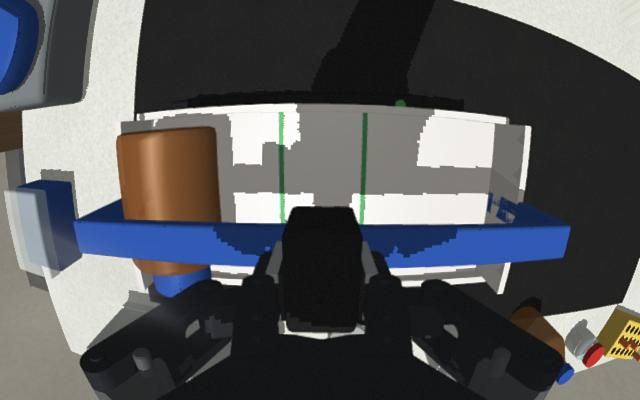

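```bash
python3 -m handwheel '[{"dp":[-0.02,0.22,0],"yaw":0,"jaw":1},{"dp":[-0.03,0.45,0],"yaw":0,"jaw":1},{"dp":[-0.05,0.68,0],"yaw":0,"jaw":1},{"dp":[-0.07,0.9,0],"yaw":0,"jaw":1},{"dp":[0.03,-0.37,0],"yaw":0,"jaw":1},{"dp":[0.07,-0.88,0],"yaw":0,"jaw":1},{"dp":[0.07,-0.89,0],"yaw":0,"jaw":1},{"dp":[0.05,-0.6,0],"yaw":0,"jaw":1},{"dp":[0.02,-0.25,0],"yaw":0,"jaw":1},{"dp":[0,-0.01,0],"yaw":0,"jaw":1}]'
python3 - <<'E'
from b import *
o=meas(4); print(o,lines(cv2.imread("pics/last.png")[:,:,::-1].copy())); print("v",np.diff(o[:,1])/np.diff(o[:,0])); s=sense(); print(s["clock"],s["position"],s["tool_rot"])
E
```

```text
clock: 9.25
position: [0.5395, -0.2542, 0.2244]
tool_rot: [-0.0, -0.038, 0.999, 0.0]
contact_force: [-0.4, 0.2, -7.8]
finger_gap: 0.0304
finger_force: 120.5
[[9.25       0.01746169 0.98520172]
 [9.3        0.01849887 0.98342779]
 [9.35       0.01947652 0.98693065]
 [9.4        0.02100249 0.98330924]] [np.float64(-0.03451220263114662), np.float64(0.03415242343266652)]
v [0.02074361 0.01955298 0.03051944]
9.45 [ 0.5398794  -0.25284256  0.22450848] [-1.72120931e-05 -3.96473823e-02  9.99213637e-01  4.38528102e-04]
```

```bash
python3 - <<'E'
from plan import *
for n,g,fs in ((5,0,-.03),(6,0,-.03),(7,0,-.03),(8,0,-.04),(6,-.004,-.04)):
    d,ok=lsolve(n,.0232,.025,0,f=fs,goal=(g,0)); D=np.round(np.r_[d,np.zeros(10-n)],2); print(n,ok,D,"net mm",D.sum()*40)
    for f in (.035,.05,.065,.09):
        o,h=sim(D,.0232,.025,f=f,full=True,n_after=6); print("  f",f,np.round(o[49::50,0],3))
E
```

```text
5 False [ 0.95  0.95  0.95 -0.93 -0.95  0.    0.    0.    0.    0.  ] net mm 38.8
  f 0.035 [ 0.007 -0.013 -0.033 -0.017  0.01   0.017  0.019  0.021  0.025  0.029
  0.035  0.043  0.053  0.066  0.082  0.104]
  f 0.05 [ 0.007 -0.012 -0.032 -0.015  0.012  0.02   0.022  0.025  0.029  0.034
  0.04   0.049  0.06   0.074  0.092  0.115]
  f 0.065 [ 0.008 -0.012 -0.031 -0.013  0.015  0.023  0.025  0.029  0.033  0.039
  0.046  0.055  0.067  0.082  0.102  0.119]
  f 0.09 [ 0.008 -0.011 -0.03  -0.01   0.019  0.027  0.031  0.035  0.041  0.047
  0.055  0.066  0.079  0.097  0.119  0.119]
6 True [ 0.95  0.95  0.95  0.14 -0.75 -0.92  0.    0.    0.    0.  ] net mm 52.8
  f 0.035 [ 0.007 -0.013 -0.033 -0.039 -0.023 -0.001  0.003  0.002  0.001  0.001
  0.001  0.001  0.001  0.001  0.001  0.001]
  f 0.05 [ 0.007 -0.012 -0.032 -0.037 -0.02   0.003  0.008  0.008  0.008  0.008
  0.008  0.008  0.008  0.008  0.008  0.008]
  f 0.065 [ 0.008 -0.012 -0.031 -0.035 -0.018  0.006  0.011  0.011  0.011  0.011
  0.011  0.011  0.011  0.011  0.011  0.011]
  f 0.09 [ 0.008 -0.011 -0.03  -0.032 -0.014  0.01   0.015  0.015
[... 1120 characters left out ...]
1 -0.006 -0.022 -0.03  -0.028 -0.017 -0.002  0.01   0.012  0.012
  0.012  0.012  0.012  0.012  0.012  0.012]
6 True [ 0.95  0.95  0.95  0.58 -0.95 -0.95  0.    0.    0.    0.  ] net mm 61.19999999999999
  f 0.035 [ 0.007 -0.013 -0.033 -0.048 -0.031 -0.008 -0.006 -0.009 -0.013 -0.016
 -0.02  -0.026 -0.032 -0.039 -0.049 -0.062]
  f 0.05 [ 0.007 -0.012 -0.032 -0.046 -0.028 -0.004 -0.001 -0.002 -0.004 -0.004
 -0.004 -0.004 -0.004 -0.004 -0.004 -0.004]
  f 0.065 [ 0.008 -0.012 -0.031 -0.044 -0.025 -0.     0.004  0.004  0.004  0.004
  0.004  0.004  0.004  0.004  0.004  0.004]
  f 0.09 [ 0.008 -0.011 -0.03  -0.041 -0.02   0.007  0.013  0.013  0.013  0.013
  0.013  0.013  0.013  0.013  0.013  0.013]
```

```bash
python3 -m handwheel '[{"dp":[-0.07,0.95,0],"yaw":0,"jaw":1},{"dp":[-0.07,0.95,0],"yaw":0,"jaw":1},{"dp":[-0.07,0.95,0],"yaw":0,"jaw":1},{"dp":[-0.02,0.25,0],"yaw":0,"jaw":1},{"dp":[0.06,-0.8,0],"yaw":0,"jaw":1},{"dp":[0.07,-0.92,0],"yaw":0,"jaw":1},{"dp":[0,0,0],"yaw":0,"jaw":1},{"dp":[0,0,0],"yaw":0,"jaw":1},{"dp":[0,0,0],"yaw":0,"jaw":1},{"dp":[0,0,0],"yaw":0,"jaw":1}]'
python3 - <<'E'
from b import *
o=meas(5); print(o,lines(cv2.imread("pics/last.png")[:,:,::-1].copy())); print("v",np.polyfit(o[:,0],o[:,1],1)[0]); s=sense(); print(s["clock"],s["position"],s["tool_rot"])
E
```

```text
clock: 10.7
position: [0.5358, -0.1985, 0.2246]
tool_rot: [0.0, -0.039, 0.999, 0.0]
contact_force: [-0.3, -0.9, -8.3]
finger_gap: 0.0303
finger_force: 121.7
[[10.7         0.01244129  0.98316385]
 [10.75        0.0129899   0.98331345]
 [10.8         0.013743    0.98371162]
 [10.85        0.01448584  0.98317683]
 [10.9         0.01520186  0.98405325]] [np.float64(-0.03451690140336664), np.float64(0.03415242343266652)]
v 0.014034177054241509
10.95 [ 0.53564401 -0.19933036  0.2245678 ] [ 3.76335025e-05 -3.87027567e-02  9.99250766e-01 -3.16116966e-05]
```

```bash
python3 - <<'E'
from plan import *
for n,g,fs in ((5,-.004,-.02),(6,-.006,-.02),(6,-.009,-.02),(7,-.006,-.02)):
    d,ok=lsolve(n,.0166,.0145,0,f=fs,goal=(g,0)); D=np.round(np.r_[d,np.zeros(10-n)],2); print(n,ok,D,"net mm",D.sum()*40)
    for f in (.03,.04,.05):
      for b in (0,.006):
        o,h=sim(D,.0166+b,.0145,f=f,full=True,n_after=6); print("  f",f,b,np.round(o[49::50,0]-b,3))
E
```

```text
5 True [ 0.87  0.77  0.21 -0.37 -0.51  0.    0.    0.    0.    0.  ] net mm 38.80000000000001
  f 0.03 0 [ 0.001 -0.017 -0.024 -0.016 -0.004 -0.002 -0.003 -0.004 -0.004 -0.004
 -0.004 -0.004 -0.004 -0.004 -0.004 -0.004]
  f 0.03 0.006 [ 0.001 -0.016 -0.022 -0.013  0.002  0.006  0.009  0.011  0.014  0.018
  0.024  0.03   0.039  0.05   0.064  0.083]
  f 0.04 0 [ 0.001 -0.017 -0.023 -0.015 -0.002 -0.    -0.    -0.    -0.    -0.
 -0.    -0.    -0.    -0.    -0.    -0.   ]
  f 0.04 0.006 [ 0.001 -0.016 -0.021 -0.011  0.003  0.008  0.011  0.014  0.017  0.022
  0.027  0.034  0.044  0.055  0.071  0.091]
  f 0.05 0 [ 0.001 -0.017 -0.022 -0.014 -0.001  0.002  0.002  0.002  0.002  0.002
  0.002  0.002  0.002  0.002  0.002  0.002]
  f 0.05 0.006 [ 0.001 -0.016 -0.02  -0.01   0.005  0.01   0.013  0.016  0.02   0.024
  0.03   0.038  0.047  0.06   0.076  0.096]
6 True [ 0.65  0.72  0.44  0.03 -0.3  -0.34  0.    0.    0.    0.  ] net mm 48.00000000000001
  f 0.03 0 [ 0.006 -0.01  -0.02  -0.021 -0.015 -0.007 -0.006 -0.008 -0.01  -0.012
 -0.014 -0.017 -0.021 -0.025 -0.03  -0.037]
  f 0.03 0.006 [ 0.00
[... 1628 characters left out ...]
6 -0.007 -0.009
 -0.011 -0.013 -0.015 -0.018 -0.021 -0.025]
  f 0.03 0.006 [ 0.008 -0.004 -0.014 -0.017 -0.013 -0.003  0.007  0.011  0.015  0.02
  0.027  0.034  0.045  0.058  0.074  0.096]
  f 0.04 0 [ 0.008 -0.004 -0.015 -0.019 -0.016 -0.009 -0.002 -0.002 -0.002 -0.002
 -0.002 -0.002 -0.002 -0.002 -0.002 -0.002]
  f 0.04 0.006 [ 0.009 -0.004 -0.013 -0.015 -0.011 -0.001  0.01   0.015  0.02   0.026
  0.034  0.043  0.055  0.07   0.09   0.113]
  f 0.05 0 [ 0.008 -0.004 -0.014 -0.017 -0.014 -0.007  0.001  0.002  0.002  0.002
  0.002  0.002  0.002  0.002  0.002  0.002]
  f 0.05 0.006 [ 0.009 -0.003 -0.012 -0.014 -0.008  0.002  0.014  0.02   0.026  0.033
  0.042  0.054  0.068  0.087  0.111  0.113]
```

```bash
python3 - <<'E'
from plan import *
for D in ([.87,.77,.25,-.35,-.45],[.87,.77,.3,-.3,-.4],[.9,.8,.3,-.4,-.45],[.95,.85,.2,-.5,-.4]):
    D=np.r_[D,np.zeros(5)]; print(D[:5],D.sum()*40)
    for f in (.03,.04,.05):
      for b in (0,.003,.006):
        o,h=sim(D,.0166+b,.0145,f=f,full=True,n_after=4); print("  f",f,b,np.round(o[49::50,0]-b,3)[4:])
E
```

```text
[ 0.87  0.77  0.25 -0.35 -0.45] 43.6
  f 0.03 0 [-0.007 -0.006 -0.007 -0.009 -0.01  -0.012 -0.014 -0.016 -0.019 -0.023]
  f 0.03 0.003 [-0.004 -0.001 -0.001 -0.001 -0.001 -0.001 -0.001 -0.001 -0.001 -0.001]
  f 0.03 0.006 [-0.001  0.003  0.004  0.006  0.008  0.01   0.013  0.017  0.022  0.028]
  f 0.04 0 [-0.005 -0.004 -0.005 -0.005 -0.005 -0.005 -0.005 -0.005 -0.005 -0.005]
  f 0.04 0.003 [-0.002  0.     0.     0.     0.     0.     0.     0.     0.     0.   ]
  f 0.04 0.006 [0.    0.005 0.007 0.008 0.011 0.014 0.017 0.021 0.027 0.034]
  f 0.05 0 [-0.004 -0.002 -0.002 -0.002 -0.002 -0.002 -0.002 -0.002 -0.002 -0.002]
  f 0.05 0.003 [-0.001  0.002  0.002  0.002  0.002  0.002  0.002  0.002  0.002  0.002]
  f 0.05 0.006 [0.002 0.007 0.009 0.011 0.013 0.016 0.02  0.025 0.031 0.039]
[ 0.87  0.77  0.3  -0.3  -0.4 ] 49.60000000000001
  f 0.03 0 [-0.011 -0.01  -0.013 -0.015 -0.018 -0.022 -0.027 -0.033 -0.041 -0.051]
  f 0.03 0.003 [-0.008 -0.006 -0.007 -0.007 -0.007 -0.007 -0.007 -0.007 -0.007 -0.007]
  f 0.03 0.006 [-0.005 -0.002 -0.001 -0.001 -0.    -0.     0.     0.     0.     0.   ]
  f 0
[... 1441 characters left out ...]
 -0.031 -0.038 -0.047]
  f 0.03 0.003 [-0.006 -0.004 -0.005 -0.005 -0.005 -0.005 -0.005 -0.005 -0.005 -0.005]
  f 0.03 0.006 [-0.003 -0.     0.     0.001  0.001  0.001  0.002  0.002  0.003  0.003]
  f 0.04 0 [-0.007 -0.007 -0.008 -0.01  -0.012 -0.014 -0.016 -0.018 -0.021 -0.025]
  f 0.04 0.003 [-0.004 -0.002 -0.002 -0.002 -0.002 -0.002 -0.002 -0.002 -0.002 -0.002]
  f 0.04 0.006 [-0.001  0.002  0.003  0.003  0.004  0.005  0.005  0.006  0.007  0.009]
  f 0.05 0 [-0.006 -0.005 -0.006 -0.007 -0.007 -0.007 -0.007 -0.007 -0.007 -0.007]
  f 0.05 0.003 [-0.003 -0.001 -0.001 -0.001 -0.001 -0.001 -0.001 -0.001 -0.001 -0.001]
  f 0.05 0.006 [0.    0.004 0.005 0.006 0.006 0.007 0.009 0.01  0.011 0.013]
```

```bash
python3 -m handwheel '[{"dp":[-0.07,0.87,0],"yaw":0,"jaw":1},{"dp":[-0.06,0.77,0],"yaw":0,"jaw":1},{"dp":[-0.02,0.3,0],"yaw":0,"jaw":1},{"dp":[0.02,-0.3,0],"yaw":0,"jaw":1},{"dp":[0.03,-0.4,0],"yaw":0,"jaw":1},{"dp":[0,0,0],"yaw":0,"jaw":1},{"dp":[0,0,0],"yaw":0,"jaw":1},{"dp":[0,0,0],"yaw":0,"jaw":1},{"dp":[0,0,0],"yaw":0,"jaw":1},{"dp":[0,0,0],"yaw":0,"jaw":1}]'
python3 - <<'E'
from b import *
o=meas(5); print(o,lines(cv2.imread("pics/last.png")[:,:,::-1].copy())); print("v",np.polyfit(o[:,0],o[:,1],1)[0]); s=sense(); print(s["clock"],s["position"],s["tool_rot"])
E
```

```text
clock: 12.2
position: [0.5316, -0.1496, 0.2245]
tool_rot: [-0.0, -0.039, 0.999, 0.0]
contact_force: [-0.1, 0.4, -7.4]
finger_gap: 0.0302
finger_force: 121.9
[[ 1.22000000e+01 -7.90297854e-03  9.84428093e-01]
 [ 1.22500000e+01 -7.90297854e-03  9.84428093e-01]
 [ 1.23000000e+01 -7.89945154e-03  9.84515019e-01]
 [ 1.23500000e+01 -7.90957979e-03  9.84265399e-01]
 [ 1.24000000e+01 -7.90957979e-03  9.84265399e-01]] [np.float64(-0.033737991769765004), np.float64(0.03415242343266652)]
v -3.960747337749756e-05
12.45 [ 0.53159706 -0.14983755  0.22451928] [-8.71477153e-06 -3.85915033e-02  9.99255070e-01 -3.52456956e-06]
```

```bash
python3 - <<'E'
from plan import *
D=np.r_[[.12]*16,.11,.1,.095,.085,.075,.065,.055,.045,.035,.025,.015,.005,0,0]*-1; print(D.sum()*40)
for f in (.035,.045,.06):
  for b in (0,.003,.006):
    o,h=sim(D,-.0073+b,0,f=f,full=True,n_after=8); print(f,b,np.round(o[99::200,0]-b,4))
E
```

```text
-105.19999999999999
0.035 0 [-0.0035 -0.0023 -0.0023 -0.0023 -0.0023 -0.0023 -0.0024 -0.0024 -0.0024
 -0.0024]
0.035 0.003 [-0.0031  0.0006  0.0006  0.0006  0.0006  0.0006  0.0006  0.0006  0.0006
  0.0006]
0.035 0.006 [-0.0027  0.0049  0.0156  0.0416  0.1123  0.113   0.113   0.113   0.113
  0.113 ]
0.045 0 [-0.0038 -0.0033 -0.0033 -0.0033 -0.0033 -0.0033 -0.0034 -0.0034 -0.0034
 -0.0034]
0.045 0.003 [-0.0034 -0.0019 -0.0019 -0.0019 -0.0019 -0.0019 -0.0019 -0.0019 -0.0019
 -0.0019]
0.045 0.006 [-0.003   0.0015  0.0022  0.0022  0.0022  0.0022  0.0022  0.0022  0.0022
  0.0022]
0.06 0 [-0.0043 -0.0042 -0.0042 -0.0042 -0.0042 -0.0042 -0.0042 -0.0042 -0.0042
 -0.0042]
0.06 0.003 [-0.0039 -0.0035 -0.0035 -0.0035 -0.0035 -0.0035 -0.0035 -0.0035 -0.0035
 -0.0035]
0.06 0.006 [-0.0035 -0.0022 -0.0022 -0.0022 -0.0022 -0.0022 -0.0022 -0.0022 -0.0022
 -0.0022]
```

```bash
python3 -m handwheel '[{"dp":[0.01,-0.07,0],"yaw":0,"jaw":1},{"dp":[0.01,-0.1,0],"yaw":0,"jaw":1},{"dp":[0.01,-0.11,0],"yaw":0,"jaw":1},{"dp":[0.01,-0.12,0],"yaw":0,"jaw":1},{"dp":[0.01,-0.12,0],"yaw":0,"jaw":1},{"dp":[0.01,-0.11,0],"yaw":0,"jaw":1},{"dp":[0.01,-0.09,0],"yaw":0,"jaw":1},{"dp":[0,-0.07,0],"yaw":0,"jaw":1},{"dp":[0,-0.05,0],"yaw":0,"jaw":1},{"dp":[0,-0.03,0],"yaw":0,"jaw":1}]' | head -2
python3 - <<'E'
from b import *
o=meas(3); print(o); s=sense(); print(s["clock"],s["position"])
E
```

```text
clock: 13.7
position: [0.5344, -0.1848, 0.2245]
[[ 1.37000000e+01 -5.93493327e-03  9.84270398e-01]
 [ 1.37500000e+01 -6.00904320e-03  9.85021110e-01]
 [ 1.38000000e+01 -6.15292878e-03  9.85470132e-01]]
13.85 [ 0.53435882 -0.18464627  0.22448608]
```

```bash
python3 -m handwheel '[{"dp":[0.01,-0.07,0],"yaw":0,"jaw":1},{"dp":[0.01,-0.1,0],"yaw":0,"jaw":1},{"dp":[0.01,-0.11,0],"yaw":0,"jaw":1},{"dp":[0.01,-0.12,0],"yaw":0,"jaw":1},{"dp":[0.01,-0.12,0],"yaw":0,"jaw":1},{"dp":[0.01,-0.11,0],"yaw":0,"jaw":1},{"dp":[0.01,-0.09,0],"yaw":0,"jaw":1},{"dp":[0,-0.07,0],"yaw":0,"jaw":1},{"dp":[0,-0.05,0],"yaw":0,"jaw":1},{"dp":[0,-0.03,0],"yaw":0,"jaw":1}]' | head -2
python3 - <<'E'
from b import *
o=meas(3); print(o); s=sense(); print(s["clock"],s["position"])
E
```

```text
clock: 15.1
position: [0.5372, -0.2195, 0.2245]
[[ 1.51000000e+01 -3.64564506e-03  9.82984830e-01]
 [ 1.51500000e+01 -3.76456881e-03  9.81655372e-01]
 [ 1.52000000e+01 -3.87106569e-03  9.82007097e-01]]
15.25 [ 0.53717598 -0.21946203  0.22451365]
```

```bash
python3 -m handwheel '[{"dp":[0.01,-0.06,0],"yaw":0,"jaw":1},{"dp":[0.01,-0.09,0],"yaw":0,"jaw":1},{"dp":[0.01,-0.11,0],"yaw":0,"jaw":1},{"dp":[0.01,-0.12,0],"yaw":0,"jaw":1},{"dp":[0.01,-0.12,0],"yaw":0,"jaw":1},{"dp":[0.01,-0.12,0],"yaw":0,"jaw":1},{"dp":[0.01,-0.1,0],"yaw":0,"jaw":1},{"dp":[0,-0.08,0],"yaw":0,"jaw":1},{"dp":[0,-0.05,0],"yaw":0,"jaw":1},{"dp":[0,-0.03,0],"yaw":0,"jaw":1}]' | head -2
python3 - <<'E'
from b import *
o=meas(3); print(o); s=sense(); print(s["clock"],s["position"])
E
```

```text
clock: 16.5
position: [0.54, -0.2547, 0.2245]
[[ 1.65000000e+01 -1.99673766e-03  9.85545570e-01]
 [ 1.65500000e+01 -2.09588026e-03  9.86311230e-01]
 [ 1.66000000e+01 -2.26963567e-03  9.84554957e-01]]
16.65 [ 0.53998489 -0.25462317  0.22449883]
```

```bash
python3 -m handwheel '[{"dp":[0,0,0],"yaw":0,"jaw":1},{"dp":[0,0,0],"yaw":0,"jaw":1},{"dp":[0,0,0],"yaw":0,"jaw":1},{"dp":[0,0,0],"yaw":0,"jaw":1},{"dp":[0,0,0],"yaw":0,"jaw":1},{"dp":[0,0,0],"yaw":0,"jaw":1},{"dp":[0,0,0],"yaw":0,"jaw":1},{"dp":[0,0,0],"yaw":0,"jaw":1},{"dp":[0,0,0],"yaw":0,"jaw":1},{"dp":[0,0,0],"yaw":0,"jaw":1}]' | head -2
python3 - <<'E'
from b import *
o=meas(3); print(o); im=viewer.snapshot("top"); cv2.imwrite("pics/t9.png",cv2.resize(im[130:270,330:530],None,fx=3,fy=3)[:,:,::-1])
E
```

```text
clock: 17.9
position: [0.54, -0.2547, 0.2245]
[[ 1.79000000e+01 -2.30772917e-03  9.84164916e-01]
 [ 1.79500000e+01 -2.30772917e-03  9.84164916e-01]
 [ 1.80000000e+01 -2.30055835e-03  9.83986418e-01]]
```

View pics/last.png

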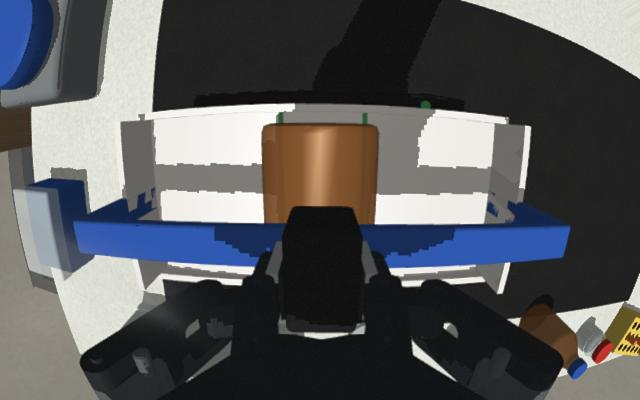

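View pics/t9.png

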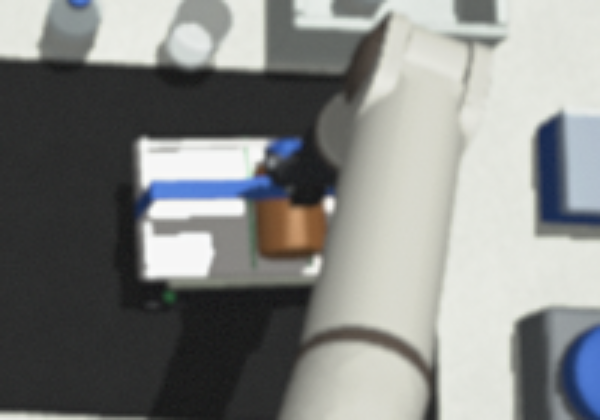

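The wrist picture shows the bottle at columns 263–378, centred between the green lines (281 and 363). The top view shows the tray centred over the pad. I'll hold still for the required time.

```bash
python3 -m handwheel '[{"dp":[0,0,0],"yaw":0,"jaw":1},{"dp":[0,0,0],"yaw":0,"jaw":1},{"dp":[0,0,0],"yaw":0,"jaw":1},{"dp":[0,0,0],"yaw":0,"jaw":1},{"dp":[0,0,0],"yaw":0,"jaw":1},{"dp":[0,0,0],"yaw":0,"jaw":1},{"dp":[0,0,0],"yaw":0,"jaw":1},{"dp":[0,0,0],"yaw":0,"jaw":1},{"dp":[0,0,0],"yaw":0,"jaw":1},{"dp":[0,0,0],"yaw":0,"jaw":1}]' | head -1
python3 -m handwheel '[{"dp":[0,0,0],"yaw":0,"jaw":1},{"dp":[0,0,0],"yaw":0,"jaw":1},{"dp":[0,0,0],"yaw":0,"jaw":1},{"dp":[0,0,0],"yaw":0,"jaw":1},{"dp":[0,0,0],"yaw":0,"jaw":1},{"dp":[0,0,0],"yaw":0,"jaw":1},{"dp":[0,0,0],"yaw":0,"jaw":1},{"dp":[0,0,0],"yaw":0,"jaw":1},{"dp":[0,0,0],"yaw":0,"jaw":1},{"dp":[0,0,0],"yaw":0,"jaw":1}]' | head -1
python3 -m handwheel '[{"dp":[0,0,0],"yaw":0,"jaw":1},{"dp":[0,0,0],"yaw":0,"jaw":1},{"dp":[0,0,0],"yaw":0,"jaw":1},{"dp":[0,0,0],"yaw":0,"jaw":1},{"dp":[0,0,0],"yaw":0,"jaw":1},{"dp":[0,0,0],"yaw":0,"jaw":1},{"dp":[0,0,0],"yaw":0,"jaw":1},{"dp":[0,0,0],"yaw":0,"jaw":1},{"dp":[0,0,0],"yaw":0,"jaw":1},{"dp":[0,0,0],"yaw":0,"jaw":1}]' | head -1
python3 -m handwheel '[{"dp":[0,0,0],"yaw":0,"jaw":1},{"dp":[0,0,0],"yaw":0,"jaw":1},{"dp":[0,0,0],"yaw":0,"jaw":1},{"dp":[0,0,0],"yaw":0,"jaw":1},{"dp":[0,0,0],"yaw":0,"jaw":1},{"dp":[0,0,0],"yaw":0,"jaw":1},{"dp":[0,0,0],"yaw":0,"jaw":1},{"dp":[0,0,0],"yaw":0,"jaw":1},{"dp":[0,0,0],"yaw":0,"jaw":1},{"dp":[0,0,0],"yaw":0,"jaw":1}]' | head -2
python3 - <<'E'
from b import *
from plant import env
o=meas(2); print(o)
if abs(o[:,1]).max()<.012 and abs(o[1,1]-o[0,1])<2e-4 and o[0,0]>22: print(env.hand_in())
E
```

```text
clock: 19.35
clock: 20.6
clock: 21.85
clock: 23.1
position: [0.54, -0.2547, 0.2245]
[[ 2.31000000e+01 -2.29433968e-03  9.84497049e-01]
 [ 2.31500000e+01 -2.30772917e-03  9.84164916e-01]]
the job is handed in; nothing more can be done
None
```

The job is handed in: the tray is held about 80 mm above the pad's middle, with the bottle at rest about 2 mm from the tray's middle for over 5 s. The moves allow no tilting, so I rolled the bottle there by speeding up and braking the level tray along its length, not by tilting it.

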